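# Lock an injection-pump sprocket with its locking pin

### The job

Lock the injection pump's sprocket so that its hub nut can be undone: hold the middle one of the three locking pins down between two spokes in the ring channel under the sprocket and feel along the channel near the cast lug until the pin drops fully home into the hidden locking groove, first pushing the sprocket round by its spokes if one is in the way. Leave the pin standing there, then push the spokes to turn the sprocket anticlockwise, seen from above, until a spoke comes gently up against the pin. Leave everything else on the bench where it is.

Things in the scene. Friction and masses are not known exactly. Their poses are not given: they have to be found in the camera images.
- axis (a point): point on the vertical shaft axis of the injection pump, level with the channel floor, 132 mm above the bench. The pump stands nose up on a fixed stand (plate 170 x 130 mm). Its flange, right under the sprocket, has a ring channel round this axis: radius 39 to 53 mm (mid-line 46 mm), walls rising 8 mm above the channel floor; the outer wall ends at radius 62 mm
- channel (a point): point on the channel's mid-line (46 mm from the axis) in the lug's direction, on the channel floor, 132 mm above the bench. The floor has one blind locking groove: 13 mm long along the channel, as wide as the channel (14 mm), 24 mm deep, square-edged. Its middle lies anywhere within 0.40 rad (23 degrees, 18 mm along the mid-line) either side of this point, differs from pump to pump and is to be found by feel
- lug (a point): centre of the top of the cast lug's upturned nose, 94 mm from the pump axis and 158 mm above the bench, just outside the sprocket's rim; the nose is 12 x 18 mm and the lug does not turn. The line from the axis to it is the lug's direction
- sprocket: dark steel toothed-belt sprocket, 156 mm over the teeth, turning either way without end about the vertical pump axis with a drag of about 0.15 N m; it stays where it is left. Origin on the axis at its underside, 142 mm above the bench; z up. Rim: inner radius 66 mm, 142 to 164 mm above the bench. Hub: radius 22 mm; hub nut and shaft end reach 185 mm. Anticlockwise from above is a positive turn about z
- spoke (a point): middle of the spoke along the sprocket's own +x axis, 46 mm from the axis, 153 mm above the bench. Four like spokes lie along own +x, +y, -x and -y, each 14 mm wide and 14 mm high (146 to 160 mm above the bench), from hub to rim. The four windows between them are open right down to the channel
- pin: the medium steel locking pin, middle of three in the wooden block, about 0.14 kg: round shank 10 mm in diameter, 80 mm long, flat-ended, then a round knurled grip 20 mm in diameter, 38 mm long; 118 mm overall. Origin at the tip's end, z towards the grip. At the start it stands upright in its hole, tip 10 mm above the bench. Home in the groove its tip is 108 mm above the bench
- pin_grip (a point): centre of the medium pin's knurled grip, 99 mm above its tip
- pin_shank (a point): point on the medium pin's centre line 45 mm above its tip: level with the spokes when the pin is home. Let go in the groove, the pin may lean up to 8 degrees, as far as the groove's play lets it
- pin_tip (a point): centre of the medium pin's tip
- block: fixed hardwood block 60 x 180 x 45 mm, origin at the centre of its underside, long side along its own y. Three upright holes on its centre line at own y = -55, 0 and +55 mm hold the small, the medium and the large pin; the pins are loose in their holes
- pin_small_grip (a point): centre of the small pin's grip (15 mm in diameter, 28 mm long, its top 106 mm above the bench); a bystander
- pin_large_grip (a point): centre of the large pin's grip (28 mm in diameter, 40 mm long, its top 136 mm above the bench); a bystander
- oilcan: blue oil can, 74 mm in diameter, 150 mm high with its spout, origin at its underside; a bystander
- vpulley: dark two-groove V-belt pulley lying flat, 120 mm in diameter, 50 mm high, origin at its underside; a bystander
There are look-alikes about, which are no part of the job. What is shaped like the pin but green is not meant. There is more than one size of the part that bears axis; the job needs the larger.

How it is judged:
On the way:
1. the medium pin, held in the fingers, drops into the locking groove (tip more than 12 mm below the channel floor) (contact force between the fingers and pin above 0.5 N and z of pin_tip in the frame of axis below -0.012 m and horizontal distance between pin_tip and axis between 0.041 and 0.051 m), for 0.05 s.
At the end, for the whole second after the job is handed in: The medium pin stands released in the locking groove, its tip at least 20 mm below the channel floor and within 14 degrees of upright, and the sprocket is at rest, turned anticlockwise (from above) so that the face of a spoke is up against the pin's shank (gap under 4.5 mm) (z of pin_tip in the frame of axis below -0.02 m and horizontal distance between pin_tip and axis between 0.041 and 0.051 m and angle between pin's own z axis and vertical below 0.25 rad and linear speed of pin below 0.02 m/s and angular speed of sprocket below 0.05 rad/s and ((x of pin_shank in the frame of sprocket above 0.02 m and y of pin_shank in the frame of sprocket between 0 and 0.0165 m) or (y of pin_shank in the frame of sprocket above 0.02 m and x of pin_shank in the frame of sprocket between -0.0165 and 0 m) or (x of pin_shank in the frame of sprocket below -0.02 m and y of pin_shank in the frame of sprocket between -0.0165 and 0 m) or (y of pin_shank in the frame of sprocket below -0.02 m and x of pin_shank in the frame of sprocket between 0 and 0.0165 m))); the robot touches nothing.
It fails at once if the sprocket is forced against the pin with more than 40 N (contact force between sprocket and pin above 40 N).
It fails at once if another pin, the oil can or the pulley is disturbed (distance of any of pin_small_grip, pin_large_grip, oilcan, vpulley from where it was at the start of the episode above 0.03 m).
It also fails if it takes over 67 s, if anything falls off the work surface, if the arm or the gripper's body presses on something with over 40 N, if the wrist force passes 120 N, or if a joint passes its speed limit or range.

### The arm

A 7-joint arm with a two-finger parallel gripper is mounted at the origin on the work surface. World frame = base frame: x ahead of the robot, y to its left, z up, the work surface at z = 0. Lengths are in m, angles in rad, forces in N, time in s.
With the tool pointing down it reaches from about 0.35 to 0.9 m from the base axis. Payload 8.1 kg.
Tool frame: the origin (TCP) lies midway between the tips of the shut fingers; the grasp point (between the pads) lies 19 mm behind it; z points along the fingers, y is the line along which they close (so a half turn about z gives the same grasp; the last joint's range is limited). The gripper opens to 92 mm and grips with 3 to 60 N. Pads are 19 mm wide; open, the fingers measure 130 mm over their backs; the gripper's body (75 mm by 190 mm) begins 47 mm behind the grasp point.
Start: joints at [1.064, 0.434, 0.025, 1.573, -0.012, 1.134, -0.075], TCP at [0.246, -0.575, 0.227] pointing down, gripper open.
Joint ranges: [-2.62, 2.62], [-0.44, 2.09], [-1.27, 1.32], [0.08, 2.57], [-1.32, 4.46], [0.12, 2], [-2.74, 2.74]. Speed limits (rad/s): [2.22, 2.22, 3.01, 3.01, 3.14, 3.14, 3.14].

### API

Orientations are given as a rotation vector (axis times angle).
In Python, from cell import arm gives the robot as it stands.
- The arm moves only by the tool move_arm, never from a script. Its argument "motion" is a list of rows, each an object of numbers: "tx", "ty", "tz": the shift along the tool's x, y, z normalised to -1 to 1, where 1 is 1000 mm; "twist": the turn about the tool's z normalised to -1 to 1, where 1 is pi/2 rad. In form: [{"tx": .., "ty": .., "tz": .., "twist": ..}, ...]. A call has 1 to 12 rows; each row shifts and turns the commanded pose from where the row before left it, along the tool's axes as they then stand; what a row does not reach is not made up. A row lasts 1/10 s, in which the tool goes at most 50 mm and 8.59 degrees, less where a joint would pass 70% of its speed; a pose out of reach is approached as far as the arm can. A call with a number of a shift or a turn outside -1 to 1 is refused whole. A call with a gripper value outside its range is refused whole. "gripper" is the gripper's target within -1 to 1 (shut at 1, half-way at 0, fully open at -1), set as the call begins (left out, the last holds). The fingers move at their own pace and stop on an object; "squeeze" is the grip in N (left out, the last holds). Time passes only in rows, so rows that do not move let the fingers close. It gives the time, the measured TCP pose, the force, the opening and the grip force at its end, in the units of the state.
- arm.observe(): the state, without advancing time (a new reading comes with each control period).
- arm.get_image(name): name is "scene" or "top" or "wrist"; returns the picture (480x640x3 uint8, red, green, blue); there is no depth.
- arm.calibration(name): a dict with "K" (3x3 intrinsics, pixels), "T" (4x4, takes a point from camera to world coordinates). Camera axes: x right, y down, z forward; pixel columns grow to the right and rows downward; lengths in m; the calibration is good to about 2 mm. A picture is of the moment at which its call begins: read the wrist's pose just before it. calibration takes no time and is no camera call; for the wrist camera it gives the pose at the moment of the call.
- arm.sign_off(): hands the job in; it is judged then, once.
Trained networks look in the newest picture that a camera, given by its name, has taken for a name from the list of things; names that differ only in an ending like _2 or _b are one class to them, and where a whole thing is asked for, a point or a joint stands for the part that bears it (a point fixed in the world has none). Each returns a list of dicts, best first, with "conf" (0 to 1); they miss things now and then, are a little off and sometimes report something else, mostly with a low value. They report only what shows in the picture. A call takes as long as a camera call. They do not tell look-alikes from the thing itself.
- arm.look_for(camera, query): "point" ([column, row] as shares, 0 to 1, of the picture: columns of its width, rows of its height, amid what is visible of it).
- arm.regions_of(camera, query): "region" (480x640 bool, what is visible of it) and "point" ([column, row] as shares, 0 to 1, of the picture: columns of its width, rows of its height, amid what is visible of it).
- arm.place_of(camera, query): "point" ([column, row] as shares, 0 to 1, of the picture: columns of its width, rows of its height: a listed point, or the origin of a listed thing).
The state is a dict: "clock": time; "joints": joint angles; "dq": joint speeds; "joint_efforts": joint torques, N m; "position": TCP position; "ee_rot": TCP orientation; "force": force on the tool from outside, world axes, zero at the start; "ft_torque": the same for the moment, N m; "width": opening from 0.0 (shut) to 1.0 (fully open); "gripper_force": force on a finger pad.
Only numpy, scipy, OpenCV 4.12 (cv2) and the standard library are available. Lean on these libraries where they do the work, as an engineer would, in place of code of your own. Each camera call takes 0.05 s, during which the arm holds its last target. There are 200 camera calls.

## Working session

There is one attempt and no reset: what is moved stays moved. The work goes in short steps, Python scripts to look and compute and a tool call to move; the robot and the scene stay as the last step left them, time stands still between calls to the robot, and variables do not carry over. Pictures are saved under pics/ and viewed, at most 12 in all, crops included, and the job is handed in when it is done.

Besides the shell and the picture viewer there is one more tool, called after "Request:" by a JSON object that holds its "fn" and its "kwargs", one argument or row to a line. move_arm: Moves the arm, as the interface text tells. Scaled input: -1 to 1 covers 1000 mm each way for a shift and pi/2 rad each way for a turn. Its arguments: {"type":"object","properties":{"motion":{"type":"array","items":{"type":"object","properties":{"tx":{"type":"number"},"ty":{"type":"number"},"tz":{"type":"number"},"twist":{"type":"number"}}}},"gripper":{"type":"number"},"squeeze":{"type":"number"}},"required":["motion"]}

```bash
mkdir -p pics
cat > h.py <<'E'
import numpy as np, cv2
from cell import arm
def ray(cam,u,v):
    c=arm.calibration(cam);K=np.array(c["K"]);T=np.array(c["T"])
    d=T[:3,:3]@np.linalg.solve(K,[u,v,1]);return T[:3,3],d
def at(cam,u,v,z):
    o,d=ray(cam,u,v);return o+d*(z-o[2])/d[2]
def proj(cam,p):
    c=arm.calibration(cam);K=np.array(c["K"]);T=np.linalg.inv(np.array(c["T"]))
    q=K@(T[:3,:3]@np.array(p)+T[:3,3]);return q[:2]/q[2]
def save(cam,n):
    im=np.array(arm.get_image(cam));cv2.imwrite(f"pics/{n}.png",im[:,:,::-1]);return im
def st():
    s=arm.observe();print({k:np.round(s[k],4).tolist() for k in("clock","position","ee_rot","force","width","gripper_force","joints")})
E
python3 - <<'E'
from h import *
st()
Z=dict(axis=.132,lug=.158,spoke=.153,pin_grip=.109,block=0,pin_small_grip=.092,pin_large_grip=.116,oilcan=0,vpulley=0,sprocket=.142,channel=.132)
for cam in("top","scene"):
    save(cam,cam+"0")
    for q,z in Z.items():
        for r in arm.place_of(cam,q)[:4]:
            u,v=r["point"][0]*640,r["point"][1]*480
            print(cam,q,round(r["conf"],2),round(u),round(v),at(cam,u,v,z).round(3))
E
```

```text
{'clock': 0.0, 'position': [0.2453, -0.5743, 0.2259], 'ee_rot': [-3.0763, -0.6295, 0.0007], 'force': [-1.2263, -0.2265, -0.63], 'width': 0.997, 'gripper_force': 0.0, 'joints': [1.0644, 0.4352, 0.025, 1.5741, -0.0116, 1.134, -0.0751]}
top axis 0.96 148 248 [0.617 0.287 0.132]
top axis 0.62 251 270 [0.576 0.089 0.132]
top lug 0.83 131 217 [0.673 0.313 0.158]
top lug 0.71 222 230 [0.648 0.142 0.158]
top spoke 0.61 239 251 [0.61  0.109 0.153]
top spoke 0.58 143 232 [0.645 0.291 0.153]
top pin_grip 0.65 417 328 [ 0.465 -0.229  0.109]
top pin_grip 0.53 413 279 [ 0.56  -0.224  0.109]
top block 0.8 408 326 [ 0.464 -0.233  0.   ]
top block 0.19 405 329 [ 0.459 -0.226  0.   ]
top pin_small_grip 0.56 445 324 [ 0.471 -0.289  0.092]
top pin_large_grip 0.75 391 330 [ 0.462 -0.179  0.116]
top pin_large_grip 0.73 410 326 [ 0.468 -0.215  0.116]
top oilcan 0.9 343 203 [ 0.73  -0.095  0.   ]
top oilcan 0.67 407 325 [ 0.466 -0.231  0.   ]
top oilcan 0.25 247 270 [0.584 0.113 0.   ]
top vpulley 0.6 459 211 [ 0.713 -0.348  0.   ]
top sprocket 0.96 249 271 [0.573 0.091 0.142]
top sprocket 0.69 144 244 [0.6
[... 362 characters left out ...]
263 0.153]
scene spoke 0.58 386 230 [0.626 0.111 0.153]
scene pin_grip 0.8 192 229 [ 0.465 -0.233  0.109]
scene pin_grip 0.69 199 262 [ 0.569 -0.23   0.109]
scene block 0.59 199 266 [ 0.453 -0.234  0.   ]
scene pin_small_grip 0.47 166 244 [ 0.475 -0.286  0.092]
scene pin_large_grip 0.78 217 218 [ 0.45  -0.18   0.116]
scene oilcan 0.3 386 237 [0.472 0.196 0.   ]
scene vpulley 0.88 147 377 [ 0.713 -0.347  0.   ]
scene sprocket 0.79 367 219 [0.57  0.097 0.142]
scene sprocket 0.78 467 235 [0.67  0.257 0.142]
scene channel 0.88 386 234 [0.614 0.119 0.132]
scene channel 0.69 479 246 [0.696 0.27  0.132]
scene channel 0.42 369 220 [0.563 0.105 0.132]
scene channel 0.16 217 218 [ 0.475 -0.181  0.132]
```

View pics/top0.png

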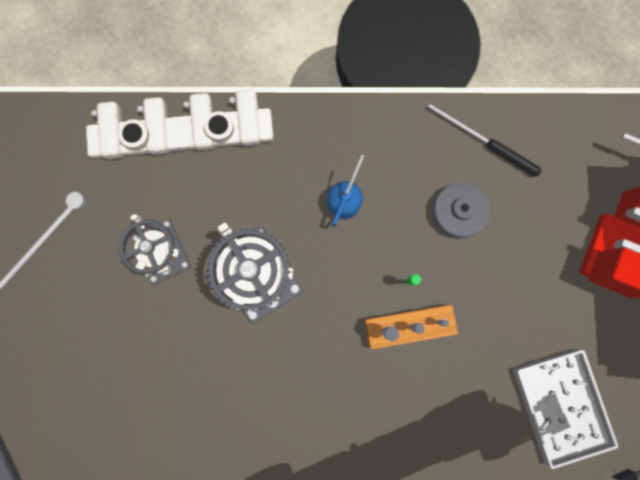

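View pics/scene0.png

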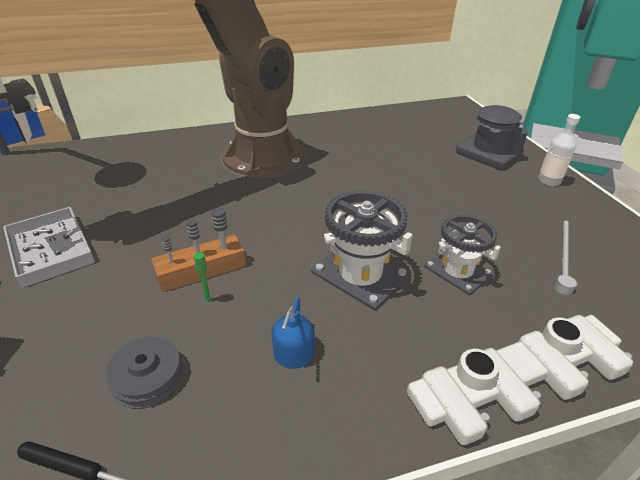

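The medium pin could be confused with three things in the top picture:
- the small pin at (445,324)
- the large pin at (391,330)
- the green look-alike at (415,279)

By the description, the pin I want is the middle grey one at (417,328).

The pump could be the larger one at (249,270) or the smaller look-alike at (148,248). The job needs the larger.

I'll check both choices in one close crop.

Run:
```python
import cv2,numpy as np
t=cv2.imread("pics/top0.png");a=cv2.resize(t[215:330,190:310],(480,460),interpolation=3);b=cv2.resize(cv2.imread("pics/scene0.png")[195:295,145:255],(310,282),interpolation=3)
m=np.zeros((460,790,3),np.uint8);m[:,:480]=a;m[:282,480:]=b;cv2.imwrite("pics/crop.png",m)
```

```text
(no output)
```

View pics/crop.png

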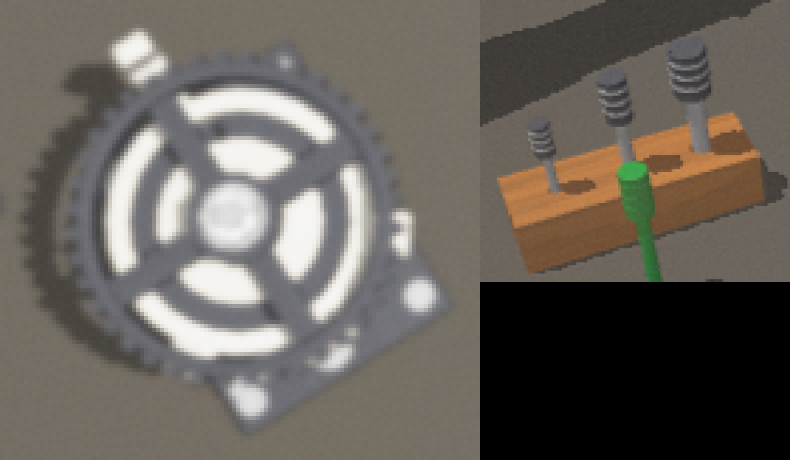

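```bash
cat >> h.py <<'E'
from scipy.spatial.transform import Rotation as R
def go(p,xang=None):
    s=arm.observe();M=R.from_rotvec(s["ee_rot"]).as_matrix()
    d=np.array(p)-s["position"];a=np.degrees(np.arctan2(M[1,0],M[0,0]))
    print("tool-frame shift mm",(M.T@d*1000).round(1),"xang",a.round(1),"tilt",np.degrees(np.arccos(-M[2,2])).round(2))
    if xang is not None:
        # shift after turning: in target tool frame
        x=np.radians(xang);X=np.array([np.cos(x),np.sin(x),0]);Y=np.array([np.sin(x),-np.cos(x),0])
        print("in turned frame mm",(np.array([X@d,Y@d,-d[2]])*1000).round(1),"twist units",(-(((xang-a)+180)%360-180)/90).round(3))
E
python3 -c "
from h import *
go([.465,-.231,.21],96)"
```

```text
tool-frame shift mm [ 336.9 -229.9   16.7] xang 23.1 tilt 0.0
in turned frame mm [318.9 254.2  16.7] twist units -0.81
```

The crop confirms both choices: three grey pins stand in the block with the medium one in the middle (~(615,95)), and the green one stands free in front. On the large pump, a spoke points almost straight at the lug (crop (140,55)), so it will have to be pushed aside.

Request:
{"fn": "move_arm", "kwargs": {
  "motion": [
    {"twist":-0.09},
    {"twist":-0.09},
    {"twist":-0.09},
    {"twist":-0.09},
    {"twist":-0.09},
    {"twist":-0.09},
    {"twist":-0.09},
    {"twist":-0.09},
    {"twist":-0.09}
  ],
  "gripper": -0.1
}}

```text
invalid input
```

Request:
{"fn": "move_arm", "kwargs": {
  "motion": [
    {"tx":0.035,"ty":0.028,"tz":0.002},
    {"tx":0.035,"ty":0.028,"tz":0.002},
    {"tx":0.035,"ty":0.028,"tz":0.002},
    {"tx":0.035,"ty":0.028,"tz":0.002},
    {"tx":0.035,"ty":0.028,"tz":0.002},
    {"tx":0.035,"ty":0.028,"tz":0.002},
    {"tx":0.035,"ty":0.028,"tz":0.002},
    {"tx":0.035,"ty":0.028,"tz":0.002},
    {"tx":0.035,"ty":0.028,"tz":0.002},
    {}
  ]
}}

```text
invalid input
```

Run:
```python
from h import *
st()
save("wrist","w1")
for q,z in dict(pin_grip=.109,pin_small_grip=.092,pin_large_grip=.116,block=0).items():
    for r in arm.place_of("wrist",q)[:3]:
        u,v=r["point"][0]*640,r["point"][1]*480
        print(q,round(r["conf"],2),round(u),round(v),at("wrist",u,v,z).round(4))
print(arm.calibration("wrist")["T"])
go([.465,-.231,.095],96)
```

```text
{'clock': 1.2, 'position': [0.2455, -0.5748, 0.2267], 'ee_rot': [3.0778, 0.6298, -0.0], 'force': [0.3445, -0.1365, 0.6774], 'width': 0.9985, 'gripper_force': 0.0, 'joints': [1.0644, 0.4345, 0.025, 1.5732, -0.0116, 1.134, -0.0751]}
[[ 3.92027891e-01 -8.88011263e-01 -2.40312565e-01  3.09651939e-01]
 [-9.19952968e-01 -3.78183751e-01 -1.03264643e-01 -5.45927566e-01]
 [ 8.17858975e-04  2.61558877e-01 -9.65187176e-01  3.83163850e-01]
 [ 0.00000000e+00  0.00000000e+00  0.00000000e+00  1.00000000e+00]]
tool-frame shift mm [ 336.8 -229.9  131.7] xang 23.1 tilt 0.0
in turned frame mm [318.9 254.2 131.7] twist units -0.81
```

View pics/w1.png

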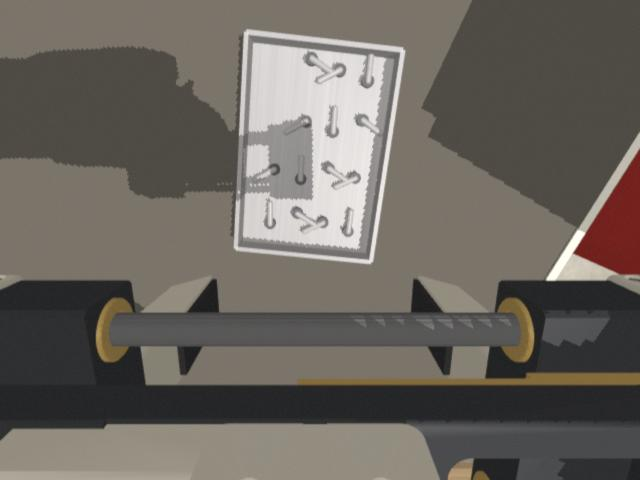

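The moves were refused, so the arm is still at its start. This wrist view shows only the parts tray, with the fingers at columns 200 and 430. I'll resend with every key in each row.

Request:
{"fn": "move_arm", "kwargs": {
  "motion": [
    {"tx":0,"ty":0,"tz":0,"twist":-0.09},
    {"tx":0,"ty":0,"tz":0,"twist":-0.09},
    {"tx":0,"ty":0,"tz":0,"twist":-0.09},
    {"tx":0,"ty":0,"tz":0,"twist":-0.09},
    {"tx":0,"ty":0,"tz":0,"twist":-0.09},
    {"tx":0,"ty":0,"tz":0,"twist":-0.09},
    {"tx":0,"ty":0,"tz":0,"twist":-0.09},
    {"tx":0,"ty":0,"tz":0,"twist":-0.09},
    {"tx":0,"ty":0,"tz":0,"twist":-0.09}
  ],
  "gripper": -0.1
}}

```text
clock: 2.35
position: [0.2455, -0.5748, 0.2267]
ee_rot: [2.095, 2.341, -0.0]
force: [0.0, -0.6, -1.4]
width: 0.549
gripper_force: 0.0
```

Request:
{"fn": "move_arm", "kwargs": {
  "motion": [
    {"tx":0.035,"ty":0.028,"tz":0.002,"twist":0},
    {"tx":0.035,"ty":0.028,"tz":0.002,"twist":0},
    {"tx":0.035,"ty":0.028,"tz":0.002,"twist":0},
    {"tx":0.035,"ty":0.028,"tz":0.002,"twist":0},
    {"tx":0.035,"ty":0.028,"tz":0.002,"twist":0},
    {"tx":0.035,"ty":0.028,"tz":0.002,"twist":0},
    {"tx":0.035,"ty":0.028,"tz":0.002,"twist":0},
    {"tx":0.035,"ty":0.028,"tz":0.002,"twist":0},
    {"tx":0.035,"ty":0.028,"tz":0.002,"twist":0},
    {"tx":0,"ty":0,"tz":0,"twist":0}
  ]
}}

```text
clock: 3.35
position: [0.4666, -0.2283, 0.2091]
ee_rot: [2.09, 2.345, 0.006]
force: [0.1, 0.1, -0.2]
width: 0.552
gripper_force: 0.0
```

Run:
```python
from h import *
st()
save("wrist","w1")
for q,z in dict(pin_grip=.109,pin_small_grip=.092,pin_large_grip=.116,block=0).items():
    for r in arm.place_of("wrist",q)[:3]:
        u,v=r["point"][0]*640,r["point"][1]*480
        print(q,round(r["conf"],2),round(u),round(v),at("wrist",u,v,z).round(4))
go([.465,-.231,.095],96)
```

```text
{'clock': 3.35, 'position': [0.4666, -0.2283, 0.2091], 'ee_rot': [2.0904, 2.3449, 0.0057], 'force': [0.1349, 0.1022, -0.2452], 'width': 0.5518, 'gripper_force': 0.0, 'joints': [0.6885, 0.3175, -0.4251, 1.8256, 0.1472, 1.0281, 0.3208]}
pin_grip 0.64 432 251 [ 0.5502 -0.2297  0.109 ]
pin_grip 0.62 311 248 [ 0.4613 -0.2371  0.109 ]
pin_small_grip 0.74 315 306 [ 0.4687 -0.2926  0.092 ]
pin_large_grip 0.57 306 172 [ 0.4511 -0.1839  0.116 ]
pin_large_grip 0.26 313 220 [ 0.4586 -0.2169  0.116 ]
block 0.93 311 218 [ 0.4583 -0.2396  0.    ]
tool-frame shift mm [  5.3   3.4 113.7] xang 95.9 tilt 0.05
in turned frame mm [  5.2   3.3 113.7] twist units -0.001
```

View pics/w1.png

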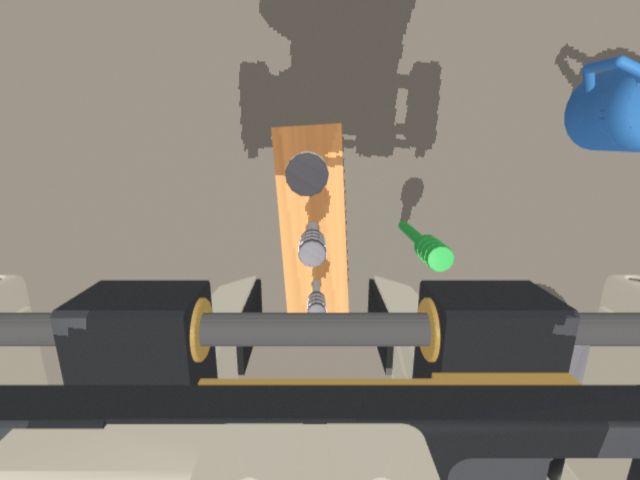

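The view shows the block with the large pin at (307,173), the medium pin's grip at (312,245), the small pin at (317,303) and the green pin off to the right at (432,251). The fingers straddle the medium pin, so I'll go down and grip it.

Request:
{"fn": "move_arm", "kwargs": {
  "motion": [
    {"tx":-0.006,"ty":-0.004,"tz":0.02,"twist":0},
    {"tx":0,"ty":0,"tz":0.03,"twist":0},
    {"tx":0,"ty":0,"tz":0.03,"twist":0},
    {"tx":0,"ty":0,"tz":0.02,"twist":0},
    {"tx":0,"ty":0,"tz":0.014,"twist":0},
    {"tx":0,"ty":0,"tz":0,"twist":0}
  ]
}}

```text
clock: 4.2
position: [0.4577, -0.2424, 0.093]
ee_rot: [-2.102, -2.33, 0.002]
force: [-0.4, 0.3, 0.6]
width: 0.55
gripper_force: 0.0
```

Request:
{"fn": "move_arm", "kwargs": {
  "motion": [
    {"tx":0,"ty":0,"tz":0,"twist":0},
    {"tx":0,"ty":0,"tz":0,"twist":0},
    {"tx":0,"ty":0,"tz":0,"twist":0},
    {"tx":0,"ty":0,"tz":0,"twist":0},
    {"tx":0,"ty":0,"tz":0,"twist":0},
    {"tx":0,"ty":0,"tz":0,"twist":0}
  ],
  "gripper": 1,
  "squeeze": 30
}}

```text
clock: 4.8
position: [0.4618, -0.2413, 0.0955]
ee_rot: [2.099, 2.333, 0.004]
force: [5.1, 1.2, -0.5]
width: 0.207
gripper_force: 29.7
```

Request:
{"fn": "move_arm", "kwargs": {
  "motion": [
    {"tx":0,"ty":0,"tz":-0.02,"twist":0},
    {"tx":0,"ty":0,"tz":-0.03,"twist":0},
    {"tx":0,"ty":0,"tz":-0.04,"twist":0},
    {"tx":0,"ty":0,"tz":-0.04,"twist":0},
    {"tx":0,"ty":0,"tz":-0.04,"twist":0},
    {"tx":0,"ty":0,"tz":-0.03,"twist":0},
    {"tx":0,"ty":0,"tz":0,"twist":0},
    {"tx":0,"ty":0,"tz":0,"twist":0},
    {"tx":0,"ty":0,"tz":0,"twist":0},
    {"tx":0,"ty":0,"tz":0,"twist":0}
  ]
}}

```text
clock: 5.8
position: [0.4589, -0.2412, 0.2933]
ee_rot: [-2.1, -2.333, 0.001]
force: [-0.2, 0.3, -1.3]
width: 0.206
gripper_force: 29.8
```

Run:
```python
from h import *
st()
s=arm.observe();p=np.array(s["position"])
print("expected px: grip",proj("wrist",p+[0,0,.0135]),"shank",proj("wrist",p+[0,0,-.04]),"tip",proj("wrist",p+[0,0,-.0855]))
w=save("wrist","w2");save("scene","s2")
for cam in("wrist","scene","top"):
    if cam=="top":save("top","t2")
    print(cam,"exp tip",proj(cam,p+[0,0,-.0855]),"exp grip",proj(cam,p+[0,0,.0135]))
    for q in("pin_tip","pin_grip","pin_shank"):
        for r in arm.place_of(cam,q)[:2]: print(q,round(r["conf"],2),r["point"][0]*640,r["point"][1]*480)
```

```text
{'clock': 5.8, 'position': [0.4589, -0.2412, 0.2933], 'ee_rot': [-2.0997, -2.3333, 0.0013], 'force': [-0.1783, 0.2671, -1.3309], 'width': 0.2061, 'gripper_force': 29.821, 'joints': [0.7233, 0.2473, -0.4254, 1.6984, 0.1074, 1.2217, 0.3775]}
expected px: grip [315.03005007 314.2010513 ] shank [315.21390857 272.2238115 ] tip [315.31099841 250.05696174]
wrist exp tip [314.76030328 249.725208  ] exp grip [314.30631814 313.58766459]
pin_tip 0.95 396.41599999999994 198.624
pin_tip 0.91 314.688 233.808
pin_grip 0.97 315.776 290.976
pin_shank 0.68 316.416 252.38400000000001
pin_shank 0.62 404.288 205.104
scene exp tip [178.21416603 185.55782019] exp grip [167.5466046  136.18639659]
pin_tip 0.8 182.39999999999998 184.08
pin_tip 0.65 211.776 301.104
pin_grip 0.73 173.184 135.888
pin_grip 0.7 200.128 261.216
pin_shank 0.86 178.81599999999997 163.20000000000002
pin_shank 0.59 206.208 282.91200000000003
top exp tip [434.13690257 333.8157549 ] exp grip [448.29767718 337.23635472]
pin_tip 0.67 403.712 279.6
pin_tip 0.55 428.67199999999997 333.984
pin_grip 0.56 345.28 205.00799999999998
pin_grip 0.54 440.512 338.784
pin_shank 0.65 409.47200000000004 280.608
pin_shank 0.43 433.408 334.32
```

View pics/w2.png

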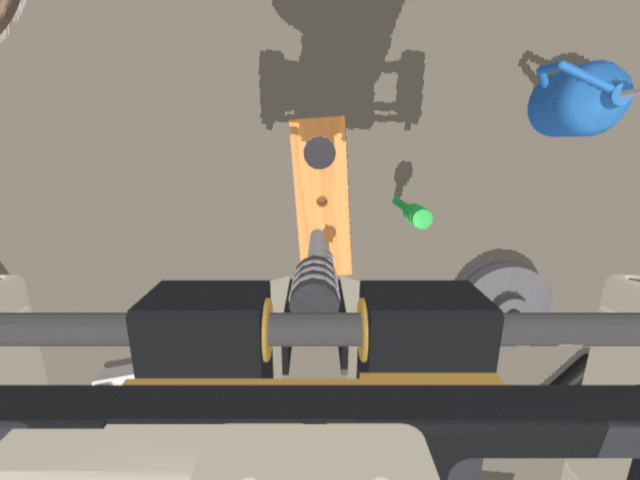

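The pin is held between the fingers, with its top at about (317,293), its tip at about (318,234), and the hole empty at (322,201). I'll fit where it sits relative to the TCP.

Run:
```python
from h import *
from scipy.optimize import least_squares
s=arm.observe();p=np.array(s["position"])
W={"wrist":2.5,"scene":1.4,"top":1}
obs=[("wrist",0,314.7,233.8),("wrist",1,315.8,291),("scene",0,182.4,184.1),("scene",1,173.2,135.9),("top",0,428.7,334),("top",1,440.5,338.8),("scene",2,178.8,163.2),("wrist",2,316.4,252.4),("top",2,433.4,334.3)]
h=[0,.099,.045]
def f(x):
    tip=p+[x[0],x[1],-.0855+x[2]];ax=np.array([x[3],x[4],1])
    return np.concatenate([(proj(c,tip+ax*h[i])-[u,v])/W[c]*1 for c,i,u,v in obs])
r=least_squares(f,np.zeros(5),loss="soft_l1",x_scale=.01);print(r.x.round(4),f(r.x).round(1))
for c in W:
    r1=least_squares(lambda x:np.concatenate([(proj(cc,p+[x[0],x[1],-.0855+h[i]])-[u,v]) for cc,i,u,v in obs if cc==c]),[0,0],x_scale=.01);print(c,r1.x.round(4))
# pump, combine
for c in("top","scene"):
    for q,z in dict(axis=.132,lug=.158,spoke=.153,sprocket=.142,channel=.132).items():
        for r in arm.place_of(c,q)[:2]:
            P=at(c,r["point"][0]*640,r["point"][1]*480,z)
            if np.hypot(P[0]-.57,P[1]-.09)<.12: print(c,q,round(r["conf"],2),P.round(4))
go([.574,.089,.285],33)
```

```text
[-0.0008  0.0104 -0.0013 -0.0012  0.0056] [ 0.3  0.5 -0.1 -0.6  1.   0.4  0.5 -0.4 -0.4 -0.2  1.  -1.5  0.5 -0.
 -0.4  0.5  0.6  1. ]
wrist [-0.0008  0.0112]
scene [0.0011 0.0091]
top [-0.0012  0.0116]
top axis 0.79 [0.5747 0.0897 0.132 ]
top lug 0.82 [0.6508 0.1358 0.158 ]
top spoke 0.61 [0.6094 0.1096 0.153 ]
top sprocket 0.59 [0.5699 0.0919 0.142 ]
top channel 0.76 [0.6094 0.1176 0.132 ]
scene lug 0.83 [0.6521 0.1406 0.158 ]
scene spoke 0.66 [0.6305 0.1078 0.153 ]
scene sprocket 0.94 [0.5773 0.0925 0.142 ]
scene channel 0.85 [0.6217 0.116  0.132 ]
tool-frame shift mm [316.6 148.4   9.7] xang 96.0 tilt 0.0
in turned frame mm [ 275.8 -214.9    9.7] twist units 0.7
```

The pin sits about 10 mm off the pad centre, along tool x. I'll put it back in its hole and grip it again centred.

Request:
{"fn": "move_arm", "kwargs": {
  "motion": [
    {"tx":0,"ty":0.003,"tz":0.03,"twist":0},
    {"tx":0,"ty":0,"tz":0.04,"twist":0},
    {"tx":0,"ty":0,"tz":0.04,"twist":0},
    {"tx":0,"ty":0,"tz":0.03,"twist":0},
    {"tx":0,"ty":0,"tz":0.01,"twist":0},
    {"tx":0,"ty":0,"tz":0,"twist":0},
    {"tx":0,"ty":0,"tz":0.01,"twist":0},
    {"tx":0,"ty":0,"tz":0.01,"twist":0},
    {"tx":0,"ty":0,"tz":0,"twist":0}
  ]
}}

```text
clock: 7.8
position: [0.463, -0.2411, 0.1244]
ee_rot: [2.101, 2.335, 0.001]
force: [2.0, 0.7, -2.4]
width: 0.206
gripper_force: 29.8
```

Request:
{"fn": "move_arm", "kwargs": {
  "motion": [
    {"tx":0,"ty":0,"tz":0.01,"twist":0},
    {"tx":0,"ty":0,"tz":0.01,"twist":0},
    {"tx":0,"ty":0,"tz":0.007,"twist":0},
    {"tx":0,"ty":0,"tz":0,"twist":0}
  ]
}}

```text
clock: 8.2
position: [0.4632, -0.2409, 0.0968]
ee_rot: [-2.101, -2.336, -0.001]
force: [4.2, -1.2, -3.9]
width: 0.208
gripper_force: 29.8
```

Request:
{"fn": "move_arm", "kwargs": {
  "motion": [
    {"tx":0,"ty":0,"tz":0,"twist":0},
    {"tx":0,"ty":0,"tz":0,"twist":0},
    {"tx":0,"ty":0,"tz":0,"twist":0},
    {"tx":0.005,"ty":0,"tz":0,"twist":0},
    {"tx":0.005,"ty":0,"tz":0,"twist":0},
    {"tx":0,"ty":0,"tz":0,"twist":0}
  ],
  "gripper": -0.4
}}

```text
clock: 8.8
position: [0.4615, -0.23, 0.0978]
ee_rot: [-2.1, -2.336, -0.0]
force: [-0.3, 0.5, -0.8]
width: 0.67
gripper_force: 0.0
```

Request:
{"fn": "move_arm", "kwargs": {
  "motion": [
    {"tx":0,"ty":0,"tz":0,"twist":0},
    {"tx":0,"ty":0,"tz":0,"twist":0},
    {"tx":0,"ty":0,"tz":0,"twist":0},
    {"tx":0,"ty":0,"tz":0,"twist":0},
    {"tx":0,"ty":0,"tz":0,"twist":0},
    {"tx":0,"ty":0,"tz":0,"twist":0}
  ],
  "gripper": 1,
  "squeeze": 40
}}

```text
clock: 9.4
position: [0.4616, -0.2312, 0.0977]
ee_rot: [-2.102, -2.335, 0.0]
force: [1.0, 0.1, -0.9]
width: 0.229
gripper_force: 0.9
```

Request:
{"fn": "move_arm", "kwargs": {
  "motion": [
    {"tx":0,"ty":0,"tz":-0.02,"twist":0},
    {"tx":0,"ty":0,"tz":-0.03,"twist":0},
    {"tx":0,"ty":0,"tz":-0.04,"twist":0},
    {"tx":0,"ty":0,"tz":-0.04,"twist":0},
    {"tx":0,"ty":0,"tz":-0.04,"twist":0},
    {"tx":0,"ty":0,"tz":-0.03,"twist":0},
    {"tx":0,"ty":0,"tz":0,"twist":0},
    {"tx":0,"ty":0,"tz":0,"twist":0}
  ]
}}

```text
clock: 10.2
position: [0.4616, -0.2312, 0.2978]
ee_rot: [2.101, 2.335, -0.0]
force: [-0.6, 0.3, -0.7]
width: 0.209
gripper_force: 39.8
```

```bash
cat > fit.py <<'E'
from h import *
from scipy.optimize import least_squares
H=dict(pin_tip=0,pin_grip=.099,pin_shank=.045);W={"wrist":2.5,"scene":1.4,"top":1}
def fit(gap=.0855):
    s=arm.observe();p=np.array(s["position"]);obs=[]
    for c in W:
        arm.get_image(c)
        for q,h in H.items():
            e=proj(c,p+[0,0,h-gap]);b=[np.array(r["point"])*[640,480] for r in arm.place_of(c,q)[:3]]
            b=[x for x in b if np.linalg.norm(x-e)<30]
            if b: obs.append((c,h,min(b,key=lambda x:np.linalg.norm(x-e)),proj))
    cal={c:arm.calibration(c) for c in W}
    def f(x):
        tip=p+[x[0],x[1],-gap+x[2]];ax=np.array([x[3],x[4],1]);o=[]
        for c,h,b,_ in obs: o.append((proj(c,tip+ax*h)-b)/W[c])
        return np.concatenate(o)
    r=least_squares(f,np.zeros(5),loss="soft_l1",x_scale=.01);print(len(obs),"tip off xyz, lean",r.x.round(4),"cost",round(r.cost,2))
E
python3 -c "
from fit import *
st();fit();go([.574,.089,.285],33)"
```

```text
{'clock': 10.2, 'position': [0.4616, -0.2312, 0.2978], 'ee_rot': [2.1011, 2.3346, -0.0001], 'force': [-0.6142, 0.2964, -0.6895], 'width': 0.2093, 'gripper_force': 39.7576, 'joints': [0.7113, 0.2393, -0.433, 1.698, 0.1062, 1.2268, 0.3585]}
6 tip off xyz, lean [ 0.0015 -0.0013 -0.0032 -0.0051  0.0207] cost 1.1
tool-frame shift mm [306.5 145.4  12.6] xang 96.0 tilt 0.01
in turned frame mm [ 268.6 -207.3   12.6] twist units 0.7
```

Request:
{"fn": "move_arm", "kwargs": {
  "motion": [
    {"tx":0,"ty":0,"tz":0,"twist":0.0875},
    {"tx":0,"ty":0,"tz":0,"twist":0.0875},
    {"tx":0,"ty":0,"tz":0,"twist":0.0875},
    {"tx":0,"ty":0,"tz":0,"twist":0.0875},
    {"tx":0,"ty":0,"tz":0,"twist":0.0875},
    {"tx":0,"ty":0,"tz":0,"twist":0.0875},
    {"tx":0,"ty":0,"tz":0,"twist":0.0875},
    {"tx":0,"ty":0,"tz":0,"twist":0.0875}
  ]
}}

```text
clock: 11.6
position: [0.4617, -0.2311, 0.2977]
ee_rot: [3.014, 0.885, 0.0]
force: [0.7, 0.2, -1.6]
width: 0.208
gripper_force: 39.8
```

Request:
{"fn": "move_arm", "kwargs": {
  "motion": [
    {"tx":0.033,"ty":-0.027,"tz":0,"twist":0},
    {"tx":0.033,"ty":-0.027,"tz":0,"twist":0},
    {"tx":0.033,"ty":-0.027,"tz":0,"twist":0},
    {"tx":0.033,"ty":-0.027,"tz":0,"twist":0},
    {"tx":0.033,"ty":-0.027,"tz":0,"twist":0},
    {"tx":0.033,"ty":-0.027,"tz":0,"twist":0},
    {"tx":0.033,"ty":-0.027,"tz":0,"twist":0},
    {"tx":0.033,"ty":-0.027,"tz":0,"twist":0},
    {"tx":0.033,"ty":-0.027,"tz":0,"twist":0},
    {"tx":0,"ty":0,"tz":0,"twist":0},
    {"tx":0,"ty":0,"tz":0,"twist":0}
  ]
}}

```text
clock: 12.7
position: [0.578, 0.1356, 0.2973]
ee_rot: [-3.011, -0.897, 0.001]
force: [0.4, -1.4, -0.7]
width: 0.212
gripper_force: 39.8
```

```bash
cat > pump.py <<'E'
from h import *
def pump(cams,c0=(.5747,.0897)):
    for c in cams:
        for q,z in dict(axis=.132,lug=.158,spoke=.153,sprocket=.142,channel=.132).items():
            for r in arm.place_of(c,q)[:2]:
                u,v=r["point"][0]*640,r["point"][1]*480;P=at(c,u,v,z)
                if np.hypot(P[0]-c0[0],P[1]-c0[1])<.12: print(c,q,round(r["conf"],2),(round(u),round(v)),P.round(4),np.hypot(*(P[:2]-c0)).round(3),np.degrees(np.arctan2(P[1]-c0[1],P[0]-c0[0])).round(1))
E
python3 -c "
from fit import *
from pump import pump
st();fit(.0877);save('wrist','w3');save('scene','s3');save('top','t3');pump(['wrist','top','scene'])"
```

```text
{'clock': 12.7, 'position': [0.578, 0.1356, 0.2973], 'ee_rot': [-3.0106, -0.8966, 0.001], 'force': [0.3609, -1.4277, -0.719], 'width': 0.2116, 'gripper_force': 39.7575, 'joints': [-0.0044, 0.3774, -0.4473, 1.5159, 0.1664, 1.2867, -1.4629]}
6 tip off xyz, lean [-0.0029 -0.0045 -0.0056  0.0109  0.0416] cost 2.67
wrist axis 0.7 (350, 246) [0.5783 0.0965 0.132 ] 0.008 62.1
wrist lug 0.62 (359, 145) [0.6557 0.1442 0.158 ] 0.098 33.9
wrist lug 0.57 (348, 249) [0.5795 0.1028 0.158 ] 0.014 69.8
wrist spoke 0.67 (358, 209) [0.6124 0.114  0.153 ] 0.045 32.8
wrist sprocket 0.66 (353, 255) [0.5748 0.0918 0.142 ] 0.002 87.4
wrist channel 0.78 (354, 200) [0.6156 0.1177 0.132 ] 0.05 34.4
top axis 0.66 (250, 268) [0.5781 0.0902 0.132 ] 0.003 8.3
top lug 0.91 (223, 229) [0.6497 0.1396 0.158 ] 0.09 33.7
top spoke 0.96 (236, 250) [0.6113 0.1145 0.153 ] 0.044 34.0
top sprocket 0.82 (247, 271) [0.5723 0.0961 0.142 ] 0.007 110.3
top channel 0.84 (239, 249) [0.6147 0.1115 0.132 ] 0.046 28.6
scene axis 0.65 (367, 225) [0.5781 0.0954 0.132 ] 0.007 59.4
scene lug 0.88 (406, 232) [0.6472 0.1415 0.158 ] 0.089 35.5
scene spoke 0.74 (386, 228) [0.6206 0.1139 0.153 ] 0.052 27.8
scene sprocket 0.54 (365, 224) [0.5865 0.0869 0.142 ] 0.012 -13.4
scene channel 0.76 (384, 235) [0.6158 0.1149 0.132 ] 0.048 31.5
```

View pics/w3.png

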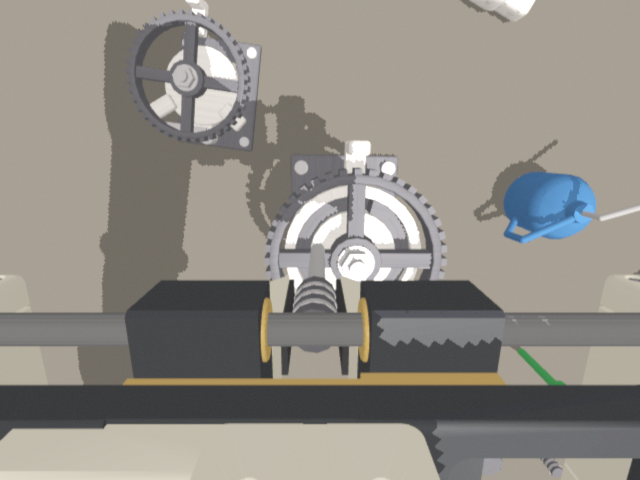

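The big pump's hub is at about (356,260) and its lug at (358,152). One spoke lies right along the lug direction, with the others at left and right, and the held pin is at about (316,250). I'll fit the rim circle to get the axis.

Run:
```python
from h import *
from scipy.optimize import least_squares
for c in("wrist","top","scene"):
    for r in arm.regions_of(c,"sprocket")[:3]:
        m=np.array(r["region"]).astype(np.uint8)
        cs,_=cv2.findContours(m,0,1);k=max(cs,key=cv2.contourArea)[:,0]
        P=at(c,*k.mean(0),.16)
        if np.hypot(P[0]-.576,P[1]-.092)>.06: continue
        hull=cv2.convexHull(k)[:,0]
        # densify along hull; keep points also on the contour
        Q=np.array([at(c,u,v,.160)[:2] for u,v in k])
        f=lambda x:np.hypot(Q[:,0]-x[0],Q[:,1]-x[1])-.078
        s=least_squares(f,[.576,.092],loss="cauchy",f_scale=.002);e=np.abs(f(s.x))
        print(c,round(r["conf"],2),s.x.round(4),"inl",np.mean(e<.004).round(2),len(k))
s=arm.observe();print(s["position"])
```

```text
wrist 0.7 [0.574  0.0916] inl 0.46 746
top 0.65 [0.5764 0.0924] inl 0.43 320
scene 0.72 [0.5769 0.0887] inl 0.56 202
[0.57819032 0.13445361 0.29771437]
```

Request:
{"fn": "move_arm", "kwargs": {
  "motion": [
    {"tx":0.009,"ty":0.002,"tz":0,"twist":0},
    {"tx":0,"ty":0,"tz":0.02,"twist":0},
    {"tx":0,"ty":0,"tz":0.02,"twist":0},
    {"tx":0,"ty":0,"tz":0.015,"twist":0},
    {"tx":0,"ty":0,"tz":0.011,"twist":0},
    {"tx":0,"ty":0,"tz":0,"twist":0},
    {"tx":0,"ty":0,"tz":0,"twist":0}
  ]
}}

```text
clock: 15.05
position: [0.5872, 0.1379, 0.2321]
ee_rot: [-3.012, -0.893, -0.001]
force: [-0.1, -0.3, -0.1]
width: 0.21
gripper_force: 39.8
```

```bash
python3 -c "
from fit import *
st();save('wrist','w4');save('scene','s4');
a=cv2.imread('pics/w4.png')[130:330,220:470];b=cv2.imread('pics/s4.png')[170:290,305:425]
m=np.zeros((400,800,3),np.uint8);m[:320,:400]=cv2.resize(a,(400,320));m[:400,400:]=cv2.resize(b,(400,400));cv2.imwrite('pics/c4.png',m)
for q in ('pin_tip','pin_shank','pin_grip'):
  for c in ('wrist','scene'):
    for r in arm.place_of(c,q)[:2]: print(q,c,round(r['conf'],2),np.array(r['point'])*[640,480])
"
```

```text
{'clock': 15.05, 'position': [0.5872, 0.1379, 0.2321], 'ee_rot': [-3.0119, -0.8931, -0.0006], 'force': [-0.0563, -0.3394, -0.144], 'width': 0.2101, 'gripper_force': 39.7578, 'joints': [-0.0133, 0.4361, -0.439, 1.5929, 0.1973, 1.1565, -1.4902]}
pin_tip wrist 0.66 [315.904 247.776]
pin_tip scene 0.9 [211.072 301.488]
pin_tip scene 0.77 [386.304 219.984]
pin_shank wrist 0.56 [316.032 270.384]
pin_shank wrist 0.26 [358.528 291.216]
pin_shank scene 0.88 [203.072 283.008]
pin_shank scene 0.57 [390.976 199.488]
pin_grip wrist 0.58 [312.576 308.112]
pin_grip scene 0.84 [199.616 262.992]
pin_grip scene 0.53 [396.48 171.12]
```

View pics/c4.png

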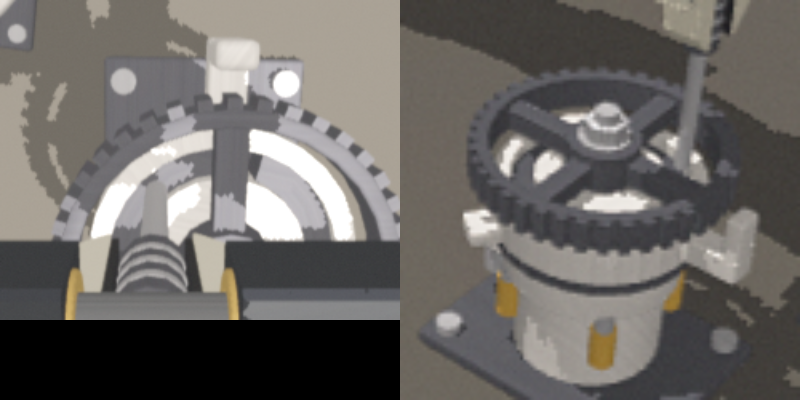

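The pin hangs in the window anticlockwise of the lug spoke, with its tip over the dark channel ring at about crop (155,185). I'll push that spoke clockwise by about 45°.

Request:
{"fn": "move_arm", "kwargs": {
  "motion": [
    {"tx":0.0029,"ty":0.0032,"tz":0,"twist":0},
    {"tx":0.0026,"ty":0.0035,"tz":0,"twist":0},
    {"tx":0.0023,"ty":0.0037,"tz":0,"twist":0},
    {"tx":0.0019,"ty":0.0039,"tz":0,"twist":0},
    {"tx":0.0015,"ty":0.0041,"tz":0,"twist":0}
  ]
}}

```text
clock: 15.95
position: [0.6067, 0.1281, 0.2316]
ee_rot: [3.012, 0.893, -0.0]
force: [0.2, 0.5, -1.8]
width: 0.21
gripper_force: 39.8
```

Request:
{"fn": "move_arm", "kwargs": {
  "motion": [
    {"tx":0.0009,"ty":0.0031,"tz":0,"twist":0},
    {"tx":0.0007,"ty":0.0032,"tz":0,"twist":0},
    {"tx":0.0004,"ty":0.0033,"tz":0,"twist":0},
    {"tx":0.0002,"ty":0.0033,"tz":0,"twist":0}
  ]
}}

```text
clock: 16.35
position: [0.6148, 0.119, 0.2315]
ee_rot: [-3.011, -0.894, 0.001]
force: [-3.4, 2.7, -1.2]
width: 0.212
gripper_force: 39.9
```

Request:
{"fn": "move_arm", "kwargs": {
  "motion": [
    {"tx":0,"ty":0.0033,"tz":0,"twist":0},
    {"tx":-0.0003,"ty":0.0033,"tz":0,"twist":0},
    {"tx":-0.0005,"ty":0.0032,"tz":0,"twist":0},
    {"tx":-0.0007,"ty":0.0032,"tz":0,"twist":0},
    {"tx":-0.0009,"ty":0.0031,"tz":0,"twist":0},
    {"tx":-0.0012,"ty":0.0031,"tz":0,"twist":0},
    {"tx":-0.0014,"ty":0.003,"tz":0,"twist":0},
    {"tx":-0.0016,"ty":0.0029,"tz":0,"twist":0},
    {"tx":0,"ty":0,"tz":0,"twist":0}
  ]
}}

```text
clock: 17.25
position: [0.6237, 0.0931, 0.2318]
ee_rot: [3.012, 0.891, 0.001]
force: [-1.2, 2.7, -2.6]
width: 0.208
gripper_force: 39.9
```

```bash
python3 -c "
from fit import *
from pump import pump
st();fit(.0877);save('wrist','w5');save('top','t5');pump(['wrist','top'],(.576,.0915))"
```

```text
{'clock': 17.25, 'position': [0.6237, 0.0931, 0.2318], 'ee_rot': [3.0116, 0.8914, 0.0007], 'force': [-1.1962, 2.6691, -2.56], 'width': 0.2076, 'gripper_force': 39.8896, 'joints': [0.0462, 0.4783, -0.4194, 1.5238, 0.2048, 1.1826, -1.4043]}
6 tip off xyz, lean [-0.0012  0.0008 -0.0008  0.0074 -0.0072] cost 3.9
wrist axis 0.72 (283, 293) [0.5762 0.0937 0.132 ] 0.002 84.9
wrist lug 0.78 (279, 171) [0.6562 0.1435 0.158 ] 0.096 33.0
wrist spoke 0.71 (329, 267) [0.6188 0.0808 0.153 ] 0.044 -14.0
```

Request:
{"fn": "move_arm", "kwargs": {
  "motion": [
    {"tx":0.0019,"ty":-0.0035,"tz":0,"twist":0},
    {"tx":0,"ty":0,"tz":0.003,"twist":0},
    {"tx":0,"ty":0,"tz":0.003,"twist":0},
    {"tx":0,"ty":0,"tz":0.003,"twist":0},
    {"tx":0,"ty":0,"tz":0,"twist":0},
    {"tx":0,"ty":0,"tz":0,"twist":0}
  ]
}}

```text
clock: 19.05
position: [0.6229, 0.098, 0.2225]
ee_rot: [3.012, 0.893, -0.001]
force: [-0.3, 0.5, -0.7]
width: 0.21
gripper_force: 39.9
```

Request:
{"fn": "move_arm", "kwargs": {
  "motion": [
    {"tx":0,"ty":0,"tz":0.002,"twist":0},
    {"tx":0,"ty":0,"tz":0.002,"twist":0},
    {"tx":0,"ty":0,"tz":0.001,"twist":0},
    {"tx":0,"ty":0,"tz":0,"twist":0},
    {"tx":0,"ty":0,"tz":0,"twist":0}
  ]
}}

```text
clock: 19.55
position: [0.6238, 0.0985, 0.2197]
ee_rot: [3.012, 0.893, 0.005]
force: [-2.3, 0.5, 11.0]
width: 0.209
gripper_force: 39.9
```

Request:
{"fn": "move_arm", "kwargs": {
  "motion": [
    {"tx":0.0,"ty":-0.001,"tz":0,"twist":0},
    {"tx":0.0003,"ty":-0.0009,"tz":0,"twist":0},
    {"tx":0.0003,"ty":-0.0009,"tz":0,"twist":0},
    {"tx":0.0004,"ty":-0.0009,"tz":0,"twist":0},
    {"tx":0.0004,"ty":-0.0009,"tz":0,"twist":0},
    {"tx":0.0004,"ty":-0.0009,"tz":0,"twist":0}
  ]
}}

```text
clock: 20.15
position: [0.6236, 0.1013, 0.2197]
ee_rot: [3.009, 0.889, 0.006]
force: [0.9, -6.8, 9.5]
width: 0.21
gripper_force: 40.1
```

Request:
{"fn": "move_arm", "kwargs": {
  "motion": [
    {"tx":0.0002,"ty":-0.001,"tz":-0.0008,"twist":0},
    {"tx":0.0002,"ty":-0.001,"tz":0,"twist":0},
    {"tx":0.0003,"ty":-0.001,"tz":0,"twist":0},
    {"tx":0.0003,"ty":-0.001,"tz":0,"twist":0},
    {"tx":0,"ty":0,"tz":0,"twist":0}
  ]
}}

```text
clock: 20.65
position: [0.6208, 0.1071, 0.2191]
ee_rot: [3.011, 0.892, 0.002]
force: [1.0, -2.6, 2.6]
width: 0.209
gripper_force: 39.9
```

Request:
{"fn": "move_arm", "kwargs": {
  "motion": [
    {"tx":0.0002,"ty":-0.001,"tz":0.0005,"twist":0},
    {"tx":0.0002,"ty":-0.001,"tz":0,"twist":0},
    {"tx":0.0002,"ty":-0.001,"tz":0,"twist":0},
    {"tx":0.0002,"ty":-0.001,"tz":0,"twist":0},
    {"tx":0.0001,"ty":-0.001,"tz":0,"twist":0},
    {"tx":0.0001,"ty":-0.001,"tz":0,"twist":0}
  ]
}}

```text
clock: 21.25
position: [0.618, 0.1118, 0.2177]
ee_rot: [3.011, 0.891, -0.001]
force: [2.8, -6.1, -3.7]
width: 0.213
gripper_force: 40.0
```

Request:
{"fn": "move_arm", "kwargs": {
  "motion": [
    {"tx":0,"ty":0.001,"tz":0.002,"twist":0},
    {"tx":0,"ty":0,"tz":0.002,"twist":0},
    {"tx":0,"ty":0,"tz":0.002,"twist":0},
    {"tx":0,"ty":0,"tz":0,"twist":0}
  ]
}}

```text
clock: 21.65
position: [0.6186, 0.1113, 0.212]
ee_rot: [3.011, 0.891, 0.0]
force: [3.2, -4.9, -0.8]
width: 0.207
gripper_force: 39.9
```

It has dropped into the groove. I'll relieve the side force and press it home.

Request:
{"fn": "move_arm", "kwargs": {
  "motion": [
    {"tx":0,"ty":0.0012,"tz":0.003,"twist":0},
    {"tx":0,"ty":0,"tz":0.003,"twist":0},
    {"tx":0,"ty":0,"tz":0.004,"twist":0},
    {"tx":0,"ty":0,"tz":0.004,"twist":0},
    {"tx":0,"ty":0,"tz":0.002,"twist":0},
    {"tx":0,"ty":0,"tz":0.001,"twist":0},
    {"tx":0,"ty":0,"tz":0,"twist":0},
    {"tx":0,"ty":0,"tz":0,"twist":0}
  ]
}}

```text
clock: 22.45
position: [0.6194, 0.111, 0.1957]
ee_rot: [3.011, 0.892, 0.002]
force: [0.8, -6.1, 7.9]
width: 0.211
gripper_force: 40.0
```

Request:
{"fn": "move_arm", "kwargs": {
  "motion": [
    {"tx":0,"ty":0.001,"tz":-0.001,"twist":0},
    {"tx":0,"ty":0,"tz":0,"twist":0},
    {"tx":0,"ty":0,"tz":0,"twist":0}
  ]
}}

```text
clock: 22.75
position: [0.6193, 0.1105, 0.1958]
ee_rot: [-3.012, -0.893, 0.001]
force: [-0.2, -4.2, 2.4]
width: 0.213
gripper_force: 39.9
```

Request:
{"fn": "move_arm", "kwargs": {
  "motion": [
    {"tx":0,"ty":0,"tz":0,"twist":0},
    {"tx":0,"ty":0,"tz":0,"twist":0},
    {"tx":0,"ty":0,"tz":0,"twist":0},
    {"tx":0,"ty":0,"tz":0,"twist":0}
  ],
  "gripper": -0.4
}}

```text
clock: 23.15
position: [0.6192, 0.1111, 0.1959]
ee_rot: [-3.011, -0.894, 0.0]
force: [-0.2, 0.7, -0.2]
width: 0.508
gripper_force: 0.0
```

Request:
{"fn": "move_arm", "kwargs": {
  "motion": [
    {"tx":0,"ty":0,"tz":-0.01,"twist":0},
    {"tx":0,"ty":0,"tz":-0.03,"twist":0},
    {"tx":0,"ty":0,"tz":-0.04,"twist":0},
    {"tx":0,"ty":0,"tz":-0.02,"twist":0},
    {"tx":-0.04,"ty":0,"tz":0,"twist":0},
    {"tx":-0.04,"ty":0,"tz":0,"twist":0},
    {"tx":-0.04,"ty":0,"tz":0,"twist":0},
    {"tx":0,"ty":0,"tz":0,"twist":0},
    {"tx":0,"ty":0,"tz":0,"twist":0}
  ]
}}

```text
clock: 24.05
position: [0.5187, 0.0447, 0.2973]
ee_rot: [3.012, 0.891, 0.003]
force: [0.8, 0.0, 0.3]
width: 0.703
gripper_force: 0.0
```

```bash
python3 -c "
from fit import *
from pump import pump
st();save('wrist','w6');save('scene','s6');save('top','t6');pump(['wrist','top','scene'],(.576,.0915))
for q,z in dict(pin_tip=.108,pin_grip=.207,pin_shank=.153).items():
  for c in ('wrist','scene','top'):
    for r in arm.place_of(c,q)[:3]:
      u=np.array(r['point'])*[640,480];P=at(c,*u,z)
      if np.hypot(P[0]-.6,P[1]-.1)<.1: print(q,c,round(r['conf'],2),u.round(),P.round(4))
a=cv2.imread('pics/w6.png')[0:300,160:460];b=cv2.imread('pics/s6.png')[130:290,295:435]
m=np.zeros((400,800,3),np.uint8);m[:400,:400]=cv2.resize(a,(400,400));m[:400,410:760]=cv2.resize(b,(350,400));cv2.imwrite('pics/c6.png',m)
"
```

```text
{'clock': 24.05, 'position': [0.5187, 0.0447, 0.2973], 'ee_rot': [3.0117, 0.8912, 0.0027], 'force': [0.7815, 0.0188, 0.2874], 'width': 0.7035, 'gripper_force': 0.0, 'joints': [0.1694, 0.2482, -0.4459, 1.6895, 0.1136, 1.2277, -1.298]}
wrist axis 0.98 (302, 140) [0.5752 0.0961 0.132 ] 0.005 100.4
wrist lug 0.66 (305, 9) [0.6533 0.1426 0.158 ] 0.093 33.4
wrist lug 0.16 (345, 103) [0.6162 0.0821 0.158 ] 0.041 -13.1
wrist sprocket 0.59 (305, 147) [0.5718 0.0907 0.142 ] 0.004 -169.5
wrist channel 0.41 (315, 89) [0.6148 0.1087 0.132 ] 0.042 23.9
top lug 0.77 (225, 228) [0.6519 0.1357 0.158 ] 0.088 30.2
top spoke 0.66 (256, 246) [0.6185 0.0781 0.153 ] 0.045 -17.5
top channel 0.89 (238, 254) [0.6051 0.1145 0.132 ] 0.037 38.2
scene axis 0.63 (366, 226) [0.5784 0.092  0.132 ] 0.002 11.4
scene lug 0.93 (407, 235) [0.6577 0.1374 0.158 ] 0.094 29.4
scene sprocket 0.61 (367, 222) [0.5809 0.0921 0.142 ] 0.005 7.0
pin_tip wrist 0.88 [316.  90.] [0.6171 0.1081 0.108 ]
pin_grip wrist 0.55 [318.  65.] [0.6185 0.1089 0.207 ]
pin_grip top 0.51 [237. 247.] [0.6111 0.1053 0.207 ]
pin_grip top 0.29 [238. 250.] [0.6058 0.1042 0.207 ]
pin_shank wrist 0.86 [320.  79.] [0.6202 0.1073 0.153 ]
pin_shank scene 0.64 [382. 227.] [0.6166 0.1071 0.153 ]
```

View pics/c6.png

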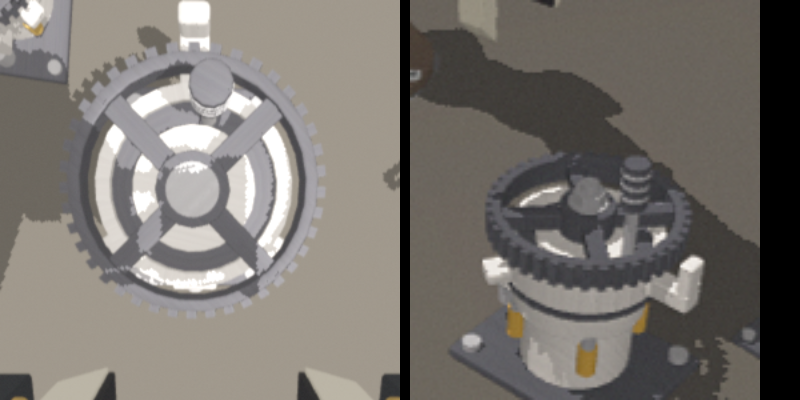

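The pin stands upright in the groove (its top at crop (211,80)), about 11° clockwise of the lug. The next spoke clockwise is about 35° away. I'll go to the far side of the hub with shut fingers and push the opposite spoke anticlockwise.

Request:
{"fn": "move_arm", "kwargs": {
  "motion": [
    {"tx":0,"ty":0,"tz":0,"twist":-0.0887},
    {"tx":0,"ty":0,"tz":0,"twist":-0.0887},
    {"tx":0,"ty":0,"tz":0,"twist":-0.0887},
    {"tx":0,"ty":0,"tz":0,"twist":-0.0887},
    {"tx":0,"ty":0,"tz":0,"twist":-0.0887},
    {"tx":0,"ty":0,"tz":0,"twist":-0.0887},
    {"tx":0,"ty":0,"tz":0,"twist":-0.0887},
    {"tx":0,"ty":0,"tz":0,"twist":-0.0887},
    {"tx":0,"ty":0,"tz":0,"twist":-0.0887},
    {"tx":0,"ty":0,"tz":0,"twist":-0.0887},
    {"tx":0,"ty":0,"tz":0,"twist":-0.0887}
  ],
  "gripper": 1
}}

```text
clock: 26.5
position: [0.5188, 0.045, 0.296]
ee_rot: [1.543, 2.736, -0.0]
force: [0.2, 0.6, -0.2]
width: 0.005
gripper_force: 0.0
```

Request:
{"fn": "move_arm", "kwargs": {
  "motion": [
    {"tx":0.03,"ty":0.037,"tz":0,"twist":0},
    {"tx":0.029,"ty":0.036,"tz":0,"twist":0},
    {"tx":0,"ty":0,"tz":0,"twist":0},
    {"tx":0,"ty":0,"tz":0,"twist":0},
    {"tx":0,"ty":0,"tz":0,"twist":0}
  ]
}}

```text
clock: 27.0
position: [0.5512, 0.1321, 0.2958]
ee_rot: [1.552, 2.731, -0.002]
force: [0.0, -0.5, -0.3]
width: 0.006
gripper_force: 0.0
```

```bash
python3 -c "
from fit import *
from pump import pump
st();go([.5513,.1331,.152],121);save('wrist','w7');pump(['wrist'],(.576,.092))
cv2.imwrite('pics/c7.png',cv2.imread('pics/w7.png'))
"
```

```text
{'clock': 27.0, 'position': [0.5512, 0.1321, 0.2958], 'ee_rot': [1.5519, 2.7314, -0.0015], 'force': [0.048, -0.4789, -0.2911], 'width': 0.006, 'gripper_force': 0.0, 'joints': [0.1851, 0.3815, -0.7165, 1.569, 0.258, 1.2887, -0.0307]}
tool-frame shift mm [  0.9   0.7 143.8] xang 120.8 tilt 0.06
in turned frame mm [  0.8   0.6 143.8] twist units -0.002
wrist axis 0.58 (308, 271) [0.5686 0.0912 0.132 ] 0.007 -173.7
wrist lug 0.74 (420, 283) [0.6539 0.1393 0.158 ] 0.091 31.3
wrist sprocket 0.65 (314, 279) [0.5756 0.0909 0.142 ] 0.001 -111.2
```

View pics/c7.png

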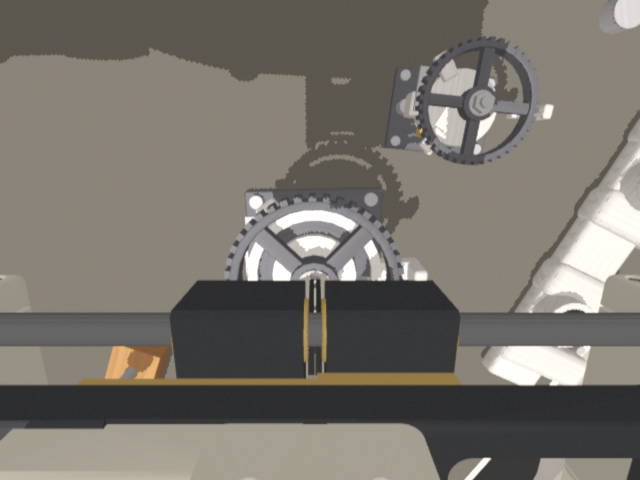

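The window between the two spokes (ends at (265,245) and (350,245)) opens straight up in the picture, and the shut finger tips are narrow. I'll turn about 10° more for clearance from the pin, then go down into the window.

Request:
{"fn": "move_arm", "kwargs": {
  "motion": [
    {"tx":0.002,"ty":-0.008,"tz":0,"twist":-0.0555},
    {"tx":0,"ty":0,"tz":0,"twist":-0.0555},
    {"tx":0,"ty":0,"tz":0.04,"twist":0},
    {"tx":0,"ty":0,"tz":0.04,"twist":0},
    {"tx":0,"ty":0,"tz":0.03,"twist":0},
    {"tx":0,"ty":0,"tz":0.01,"twist":0},
    {"tx":0,"ty":0,"tz":0,"twist":0},
    {"tx":0,"ty":0,"tz":0,"twist":0}
  ]
}}

```text
clock: 28.1
position: [0.5442, 0.1312, 0.1775]
ee_rot: [1.306, 2.856, 0.002]
force: [-0.2, 0.0, 0.3]
width: 0.005
gripper_force: 0.0
```

Request:
{"fn": "move_arm", "kwargs": {
  "motion": [
    {"tx":0,"ty":0,"tz":0.008,"twist":0},
    {"tx":0,"ty":0,"tz":0.007,"twist":0},
    {"tx":0,"ty":0,"tz":0.007,"twist":0},
    {"tx":0,"ty":0,"tz":0,"twist":0},
    {"tx":0,"ty":0,"tz":0,"twist":0}
  ]
}}

```text
clock: 28.6
position: [0.5432, 0.1308, 0.1539]
ee_rot: [-1.306, -2.857, 0.0]
force: [-0.5, -0.0, -1.5]
width: 0.004
gripper_force: 0.0
```

Request:
{"fn": "move_arm", "kwargs": {
  "motion": [
    {"tx":0,"ty":-0.0018,"tz":0,"twist":-0.022},
    {"tx":0,"ty":-0.0018,"tz":0,"twist":-0.022},
    {"tx":0,"ty":-0.0018,"tz":0,"twist":-0.022},
    {"tx":0,"ty":-0.0018,"tz":0,"twist":-0.022},
    {"tx":0,"ty":-0.0018,"tz":0,"twist":-0.022},
    {"tx":0,"ty":-0.0018,"tz":0,"twist":-0.022},
    {"tx":0,"ty":0,"tz":0,"twist":0}
  ]
}}

```text
clock: 29.3
position: [0.5359, 0.1229, 0.1543]
ee_rot: [1.004, 2.977, 0.0]
force: [-0.5, 0.9, -0.5]
width: 0.009
gripper_force: 0.0
```

```bash
python3 -c "
from fit import *
from pump import pump
st();save('top','t8');save('scene','s8');pump(['top','scene'],(.576,.092))"
```

```text
{'clock': 29.3, 'position': [0.5359, 0.1229, 0.1543], 'ee_rot': [1.0037, 2.9766, 0.0], 'force': [-0.487, 0.8767, -0.4527], 'width': 0.0086, 'gripper_force': 0.0, 'joints': [0.2249, 0.5019, -0.7637, 1.8024, 0.4065, 1.0008, 0.2187]}
top axis 0.76 (249, 266) [0.5817 0.0923 0.132 ] 0.006 3.2
top lug 0.98 (225, 228) [0.6532 0.1361 0.158 ] 0.089 29.7
top spoke 0.75 (257, 247) [0.6175 0.0768 0.153 ] 0.044 -20.1
top sprocket 0.64 (253, 267) [0.5809 0.0847 0.142 ] 0.009 -56.1
top sprocket 0.63 (249, 271) [0.573  0.0919 0.142 ] 0.003 -178.0
top channel 0.59 (239, 250) [0.6135 0.1129 0.132 ] 0.043 29.1
scene axis 0.95 (366, 224) [0.5741 0.0934 0.132 ] 0.002 143.4
scene lug 0.65 (409, 236) [0.6604 0.1403 0.158 ] 0.097 29.8
scene spoke 0.64 (372, 235) [0.6323 0.08   0.153 ] 0.058 -12.0
scene sprocket 0.73 (367, 222) [0.5802 0.0939 0.142 ] 0.005 24.3
scene channel 0.87 (385, 239) [0.6261 0.1123 0.132 ] 0.054 22.0
scene channel 0.72 (364, 226) [0.5777 0.0874 0.132 ] 0.005 -69.2
```

Request:
{"fn": "move_arm", "kwargs": {
  "motion": [
    {"tx":0,"ty":-0.0018,"tz":0,"twist":-0.022},
    {"tx":0,"ty":-0.0018,"tz":0,"twist":-0.022},
    {"tx":0,"ty":-0.0018,"tz":0,"twist":-0.022},
    {"tx":0,"ty":-0.0018,"tz":0,"twist":-0.022},
    {"tx":0,"ty":-0.0018,"tz":0,"twist":-0.022}
  ]
}}

```text
clock: 30.4
position: [0.5313, 0.1169, 0.1545]
ee_rot: [0.74, 3.052, 0.004]
force: [0.7, 3.0, 0.7]
width: 0.002
gripper_force: 1.5
```

Request:
{"fn": "move_arm", "kwargs": {
  "motion": [
    {"tx":0,"ty":-0.0018,"tz":0,"twist":-0.022},
    {"tx":0,"ty":-0.0018,"tz":0,"twist":-0.022},
    {"tx":0,"ty":-0.0018,"tz":0,"twist":-0.022},
    {"tx":0,"ty":-0.0018,"tz":0,"twist":-0.022}
  ]
}}

```text
clock: 30.8
position: [0.5281, 0.1104, 0.1544]
ee_rot: [0.527, 3.096, 0.003]
force: [-0.6, 4.3, 0.8]
width: 0.007
gripper_force: 1.7
```

Request:
{"fn": "move_arm", "kwargs": {
  "motion": [
    {"tx":0,"ty":-0.0018,"tz":0,"twist":-0.022},
    {"tx":0,"ty":-0.0018,"tz":0,"twist":-0.022},
    {"tx":0,"ty":-0.0018,"tz":0,"twist":-0.022},
    {"tx":0,"ty":-0.0018,"tz":0,"twist":-0.022}
  ]
}}

```text
clock: 31.2
position: [0.5259, 0.1035, 0.1544]
ee_rot: [0.312, 3.126, 0.003]
force: [-0.6, 3.4, 1.3]
width: 0.003
gripper_force: 1.9
```

Request:
{"fn": "move_arm", "kwargs": {
  "motion": [
    {"tx":0,"ty":-0.0009,"tz":0,"twist":-0.011},
    {"tx":0,"ty":-0.0009,"tz":0,"twist":-0.011},
    {"tx":0,"ty":0,"tz":0,"twist":0}
  ]
}}

```text
clock: 31.5
position: [0.5255, 0.1012, 0.1543]
ee_rot: [0.26, 3.131, 0.002]
force: [-1.4, 3.9, 1.6]
width: 0.0
gripper_force: 2.2
```

Request:
{"fn": "move_arm", "kwargs": {
  "motion": [
    {"tx":0,"ty":-0.0009,"tz":0,"twist":-0.011},
    {"tx":0,"ty":-0.0009,"tz":0,"twist":-0.011},
    {"tx":0,"ty":0,"tz":0,"twist":0}
  ]
}}

```text
clock: 31.8
position: [0.5252, 0.0995, 0.1542]
ee_rot: [0.206, 3.135, 0.002]
force: [-1.3, 6.0, 2.0]
width: 0.005
gripper_force: 2.7
```

```bash
cat > sp.py <<'E'
from h import *
def spoke(c0=(.576,.092)):
    for c in("top","scene"):
        arm.get_image(c)
        for q,z in(("spoke",.153),("pin_shank",.153),("pin_grip",.207),("pin_tip",.108)):
            for r in arm.place_of(c,q)[:2]:
                P=at(c,r["point"][0]*640,r["point"][1]*480,z)[:2]-c0
                if np.hypot(*P)<.08: print(c,q,round(r["conf"],2),np.hypot(*P).round(3),np.degrees(np.arctan2(P[1],P[0])).round(1))
E
python3 -c "
from sp import *
st();spoke()"
```

```text
{'clock': 31.8, 'position': [0.5252, 0.0995, 0.1542], 'ee_rot': [0.2057, 3.1347, 0.002], 'force': [-1.2827, 6.0314, 2.005], 'width': 0.0047, 'gripper_force': 2.6779, 'joints': [0.3588, 0.5232, -0.9014, 1.8327, 0.477, 1.0186, 0.7035]}
top spoke 0.84 0.037 9.6
top pin_shank 0.64 0.043 29.9
top pin_grip 0.67 0.045 38.2
top pin_grip 0.54 0.035 1.7
scene spoke 0.82 0.05 8.3
scene pin_shank 0.61 0.043 23.7
scene pin_grip 0.62 0.05 28.1
```

Request:
{"fn": "move_arm", "kwargs": {
  "motion": [
    {"tx":0,"ty":-0.0009,"tz":0,"twist":-0.011},
    {"tx":0,"ty":0,"tz":0,"twist":0}
  ]
}}

```text
clock: 32.5
position: [0.525, 0.099, 0.1543]
ee_rot: [0.178, 3.136, 0.003]
force: [-0.3, 7.0, 1.3]
width: 0.004
gripper_force: 3.0
```

Request:
{"fn": "move_arm", "kwargs": {
  "motion": [
    {"tx":0,"ty":-0.0009,"tz":0,"twist":-0.011},
    {"tx":0,"ty":0,"tz":0,"twist":0}
  ]
}}

```text
clock: 32.7
position: [0.5249, 0.0985, 0.1543]
ee_rot: [0.15, 3.138, 0.004]
force: [-2.2, 8.3, 1.7]
width: 0.002
gripper_force: 3.3
```

Request:
{"fn": "move_arm", "kwargs": {
  "motion": [
    {"tx":0,"ty":0.002,"tz":0,"twist":0.022},
    {"tx":0,"ty":0.003,"tz":0,"twist":0.033},
    {"tx":0,"ty":0.003,"tz":0,"twist":0.033},
    {"tx":0,"ty":0,"tz":0,"twist":0},
    {"tx":0,"ty":0,"tz":-0.02,"twist":0},
    {"tx":0,"ty":0,"tz":-0.04,"twist":0},
    {"tx":0,"ty":0,"tz":-0.04,"twist":0},
    {"tx":0,"ty":0,"tz":-0.04,"twist":0},
    {"tx":0,"ty":0,"tz":0,"twist":0},
    {"tx":0,"ty":0,"tz":0,"twist":0},
    {"tx":0,"ty":0,"tz":0,"twist":0}
  ]
}}

```text
clock: 33.8
position: [0.5257, 0.1036, 0.2928]
ee_rot: [-0.37, -3.118, 0.002]
force: [-0.6, -0.1, -0.4]
width: 0.005
gripper_force: 0.0
```

```bash
python3 -c "
from sp import *
st();spoke();save('scene','s9');save('top','t9')
a=cv2.imread('pics/t9.png')[205:335,185:315];b=cv2.imread('pics/s9.png')[130:290,295:435]
m=np.zeros((400,800,3),np.uint8);m[:,:400]=cv2.resize(a,(400,400));m[:400,410:760]=cv2.resize(b,(350,400));cv2.imwrite('pics/c9.png',m)
"
```

```text
{'clock': 33.8, 'position': [0.5257, 0.1036, 0.2928], 'ee_rot': [-0.3697, -3.1182, 0.0023], 'force': [-0.6276, -0.1408, -0.4417], 'width': 0.0047, 'gripper_force': 0.0, 'joints': [0.3982, 0.3891, -0.9467, 1.6343, 0.3265, 1.2892, 0.729]}
top spoke 0.63 0.041 5.3
top pin_shank 0.53 0.047 26.4
top pin_grip 0.55 0.052 39.7
scene spoke 0.66 0.047 8.7
scene pin_shank 0.73 0.038 20.0
scene pin_grip 0.61 0.047 35.0
```

View pics/c9.png

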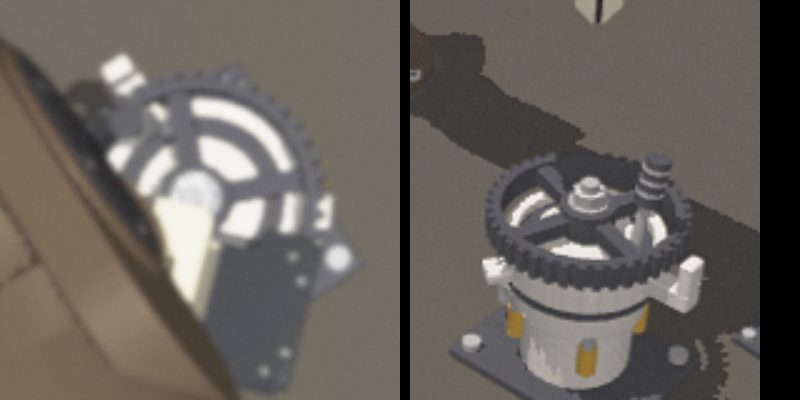

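The pin stands home, leaning slightly (grip at crop (655,172)), with a spoke right up against its shank (crop (638,235)). The gripper is well clear, so I'm handing in.

```bash
python3 -c "
from h import *
print(arm.sign_off());st()"
```

```text
the job is handed in; nothing more can be done
None
the job is handed in; nothing more can be done
```

I've handed in the job at about 34 s; no verdict came back, but at the last look the medium pin was home in the locking groove, leaning slightly, with a spoke turned anticlockwise gently up against it and the gripper clear.

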